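Unnest the ring cutters into the rinser

ROBOT

A 6-joint arm with a two-finger parallel gripper is mounted at the origin on the work surface. World frame = base frame: x ahead of the robot, y to its left, z up, the work surface at z = 0. Lengths are in m, angles in rad, forces in N, time in s.
With the tool pointing down it reaches from about 0.25 to 0.725 m from the base axis. Payload 9.7 kg.
Tool frame: the origin (TCP) lies at the very end of the fingers, on their centre line; the grasp point (between the pads) lies 19 mm behind it; z points along the fingers, y is the line along which they close (so a half turn about z gives the same grasp; the last joint's range is limited). The gripper opens to 85 mm and grips with 20 to 120 N. Pads are 22 mm wide; open, the fingers measure 114 mm over their backs; the gripper's body (76 mm by 85 mm) begins 54 mm behind the grasp point. The pads swing forward as they close: fully open they stand 13 mm farther back than shut.
Start: joints at [0, 0.087, 0.176, 1.66, 0, 1.571], TCP at [0.55, -0, 0.231] pointing down, gripper open.
Joint ranges: [-3.13, 3.13], [-0.85, 1.81], [-1.15, 1.24], [-2.2, 2.28], [-1.44, 1.52], [-3.14, 3.14]. Speed limits (rad/s): [2.22, 2.22, 2.57, 3.14, 3.14, 3.14].

INTERFACE

Orientations are given as a 3x3 rotation matrix whose columns are the frame's x, y, z axes.
In Python, from workcell import env, imaging, ticket, spotter gives the robot as it stands.
- The arm moves only by the tool carry_out, never from a script. Its argument "commands" is a list of rows, each a list of 7 numbers: the shift along the world's x, y, z each as a share of 0.4 m, from -1 to 1, then the turn, a rotation vector about the world's x, y, z each as a share of 90 degrees, from -1 to 1, then the opening, from 0 (shut) to 1 (fully open). A call has 1 to 10 rows; each row shifts and turns the commanded pose from where the row before left it; what a row does not reach is not made up. A row lasts 1/8 s, in which the tool goes at most 62.5 mm and 10.7 degrees, less where a joint would pass 70% of its speed; a pose out of reach is approached as far as the arm can. A call with a number of a shift or a turn outside -1 to 1 is refused whole. A call with a gripper value outside its range is refused whole. The fingers move at their own pace and stop on an object; "grip_force" is the grip in N (left out, the last holds). Time passes only in rows, so rows that do not move let the fingers close. It gives the time, the measured TCP pose, the force, the opening and the grip force at its end, in the units of the state.
- env.read_state(): the state, without advancing time (a new reading comes with each control period).
- imaging.read_camera(name): name is "scene" or "side" or "wrist"; returns (picture, depth): 480x640x3 uint8, red, green, blue; 480x640 float32, m along the optical axis (not along the pixel's ray), 0 where there is no reading.
- imaging.get_calibration(name): a dict with "intrinsics" (3x3 intrinsics, pixels), "k1" (the pictures are not rectified: a ray, as slopes to the right and down, at radius r is drawn at 1 + k1 r^2 times it, then the intrinsics apply), "R" (3x3) and "t" (3): a world point X has camera coordinates R X + t. Camera axes: x right, y down, z forward; pixel columns grow to the right and rows downward; lengths in m; the calibration is good to about 2 mm. A picture is of the moment at which its call begins: read the wrist's pose just before it. get_calibration takes no time and is no camera call; for the wrist camera it gives the pose at the moment of the call.
- ticket.hand_in(): hands the job in; it is judged then, once.
Trained networks look in the newest picture that a camera, given by its name, has taken for a name from the list of things; names that differ only in an ending like _2 or _b are one class to them, and where a whole thing is asked for, a point or a joint stands for the part that bears it (a point fixed in the world has none). Each returns a list of dicts, best first, with "confidence" (0 to 1); they miss things now and then, are a little off and sometimes report something else, mostly with a low value. They report only what shows in the picture. A call takes as long as a camera call. They do not tell look-alikes from the thing itself.
- spotter.trace(camera, name): "pixels" (480x640 bool, what is visible of it) and "extent" ([left, top, right, bottom] in pixels, round what is visible of it).
The state is a dict: "time_s": time; "joints": joint angles; "qvel": joint speeds; "joint_torque": joint torques, N m; "eef_pos": TCP position; "tool_rot": TCP orientation; "wrist_force": force on the tool from outside, world axes, zero at the start; "wrist_torque": the same for the moment, N m; "grip_width": opening from 0.0 (shut) to 1.0 (fully open); "grip_force": force on a finger pad.
Only numpy, scipy, OpenCV 4.12 (cv2) and the standard library are available. Lean on these libraries where they do the work, as an engineer would, in place of code of your own. Each camera call takes 0.05 s, during which the arm holds its last target. There are 200 camera calls.

TASK

Lift the clear cover off the nest of steel ring cutters and stand it on the white board, then take the nest apart from the outside in and set every ring cutter down, not dropped, upright on the floor of the rinser's well, each standing by itself and none inside another. When they are all in, push the rinser's sprung plunger fully down, hold it there for about a second and let it come back up, then put the cover back, centred, on the empty base plate. Leave the tubs of salad, pot, spoon and jar alone.

Things in the scene. Friction and masses are not known exactly. Their poses are not given: they have to be found in the camera images.
- ring1: largest steel ring cutter, 116 mm wide, open above and below; wall 28 mm high, 2.5 thick. Uprights at x = +-58 carry a straight handle bar along its x across the top: 116 long, 12 wide (y), 8 thick, top 118 mm above the origin (centre of lower edge). Starts nested on the base plate at any yaw, bar over the smaller ones' (14 mm free below it), so it comes off before them. May be absent.
- ring2: second largest steel ring cutter, 94 mm wide, open above and below; wall 28 mm high, 2.5 thick. Uprights at x = +-47 carry a straight handle bar along its x across the top: 94 long, 12 wide (y), 8 thick, top 96 mm above the origin (centre of lower edge). Starts nested on the base plate at any yaw, bar over the smaller ones' (14 mm free below it), so it comes off before them. May be absent.
- ring3: second smallest steel ring cutter, 72 mm wide, open above and below; wall 28 mm high, 2.5 thick. Uprights at x = +-36 carry a straight handle bar along its x across the top: 72 long, 12 wide (y), 8 thick, top 74 mm above the origin (centre of lower edge). Starts nested on the base plate at any yaw, bar over the smaller ones' (14 mm free below it), so it comes off before them. May be absent.
- ring4: smallest steel ring cutter, 50 mm wide, open above and below; wall 28 mm high, 2.5 thick. Uprights at x = +-25 carry a straight handle bar along its x across the top: 50 long, 12 wide (y), 8 thick, top 52 mm above the origin (centre of lower edge). Starts nested on the base plate at any yaw, innermost. May be absent.
- cover: clear plastic cover, an upside-down cup 142 mm in diameter (inside 136 mm) and 130 mm high, open below, with a black round knob on top: 30 mm in diameter, from 136 to 162 mm above the origin. Origin: centre of the lower rim; z up. 0.25 kg. At the start it stands on the base plate over the nested rings.
- base: round dark steel base plate of the nest, 160 mm in diameter, 6 mm thick, fixed to the bench. Origin: centre of its underside. It and the board may swap places.
- board: square white plastic board, 160 x 160 mm, 6 mm thick, fixed; the cover's resting place. Origin: centre of its underside.
- rinser: bench-top rinser, fixed: an open steel well, inside 290 mm along its x and 320 mm along its y, floor 12 mm above the bench, walls 10 mm thick and 48 mm high; a grey housing (75 mm high, 200 x 110 mm) on its left (+y) carries the plunger. Origin: on the bench under the centre of the well.
- plunger (a joint): stroke of the rinser's sprung palm plunger, m: 0 up, 0.022 fully down; grows as it is pushed straight down. The spring takes about 4 N at first and 11 N at the bottom, and pushes it back up when let go.
- plunger_top (a point): centre of the top of the plunger's black cap (52 mm in diameter), which moves with it: 127 mm above the bench when up, 225 mm to the left (+y) of the well's centre.
- tub: clear square tub of salad, 110 x 110 x 45 mm, stands on the bench; not part of the job. Origin: on its underside.
- pot: small open steel pot, 72 mm wide, 60 mm high, stands on the bench; not part of the job. Origin: on its underside.
- spoon: steel spoon, 200 mm long, stands on the bench; not part of the job. Origin: on its underside.
- jar: closed jar, 60 mm wide, 100 mm high, stands on the bench; not part of the job. Origin: on its underside.
Not all that is in view belongs to the job. There is more than one size of the board; the one meant has the size given above.

How it is judged:
On the way, in this order (a step that is already met when the one before it is completed fails the run):
1. the cover stands upright on the white board (horizontal distance between cover and board below 0.04 m and z of cover in the frame of board below 0.011 m and angle between cover's own z axis and vertical below 0.1 rad), for 0.2 s.
2. every ring cutter stands upright on the floor of the well, by itself, let go (z of ring1 in the frame of rinser between 0.005 and 0.018 m and angle between each of ring1, ring2, ring3, ring4's own z axis and vertical below 0.1 rad and x of ring1 in the frame of rinser between -0.145 and 0.145 m and y of ring1 in the frame of rinser between -0.16 and 0.16 m and z of ring2 in the frame of rinser between 0.005 and 0.018 m and x of ring2 in the frame of rinser between -0.145 and 0.145 m and y of ring2 in the frame of rinser between -0.16 and 0.16 m and z of ring3 in the frame of rinser between 0.005 and 0.018 m and x of ring3 in the frame of rinser between -0.145 and 0.145 m and y of ring3 in the frame of rinser between -0.16 and 0.16 m and z of ring4 in the frame of rinser between 0.005 and 0.018 m and x of ring4 in the frame of rinser between -0.145 and 0.145 m and y of ring4 in the frame of rinser between -0.16 and 0.16 m and horizontal distance between ring1 and ring2 above 0.093 m and horizontal distance between ring1 and ring3 above 0.082 m and horizontal distance between ring1 and ring4 above 0.071 m and horizontal distance between ring2 and ring3 above 0.071 m and horizontal distance between ring2 and ring4 above 0.06 m and horizontal distance between ring3 and ring4 above 0.049 m and contact force between the fingers and ring1 below 0.3 N and contact force between the fingers and ring2 below 0.3 N and contact force between the fingers and ring3 below 0.3 N and contact force between the fingers and ring4 below 0.3 N), for 0.2 s.
3. the plunger is fully down while all the rings are in the well (value of joint plunger above 0.0195 m and z of ring1 in the frame of rinser between 0.005 and 0.018 m and angle between each of ring1, ring2, ring3, ring4's own z axis and vertical below 0.1 rad and x of ring1 in the frame of rinser between -0.145 and 0.145 m and y of ring1 in the frame of rinser between -0.16 and 0.16 m and z of ring2 in the frame of rinser between 0.005 and 0.018 m and x of ring2 in the frame of rinser between -0.145 and 0.145 m and y of ring2 in the frame of rinser between -0.16 and 0.16 m and z of ring3 in the frame of rinser between 0.005 and 0.018 m and x of ring3 in the frame of rinser between -0.145 and 0.145 m and y of ring3 in the frame of rinser between -0.16 and 0.16 m and z of ring4 in the frame of rinser between 0.005 and 0.018 m and x of ring4 in the frame of rinser between -0.145 and 0.145 m and y of ring4 in the frame of rinser between -0.16 and 0.16 m and horizontal distance between ring1 and ring2 above 0.093 m and horizontal distance between ring1 and ring3 above 0.082 m and horizontal distance between ring1 and ring4 above 0.071 m and horizontal distance between ring2 and ring3 above 0.071 m and horizontal distance between ring2 and ring4 above 0.06 m and horizontal distance between ring3 and ring4 above 0.049 m), for 0.5 s.
At the end, for the whole second after the job is handed in: Every ring cutter present stands upright (within 0.1 rad) on the floor of the rinser's well, none inside another or on top of another; the plunger is up again (within 4 mm); the cover stands upright on the base plate, centred within 15 mm; all at rest (z of ring1 in the frame of rinser between 0.005 and 0.018 m and angle between each of ring1, ring2, ring3, ring4's own z axis and vertical below 0.1 rad and x of ring1 in the frame of rinser between -0.145 and 0.145 m and y of ring1 in the frame of rinser between -0.16 and 0.16 m and z of ring2 in the frame of rinser between 0.005 and 0.018 m and x of ring2 in the frame of rinser between -0.145 and 0.145 m and y of ring2 in the frame of rinser between -0.16 and 0.16 m and z of ring3 in the frame of rinser between 0.005 and 0.018 m and x of ring3 in the frame of rinser between -0.145 and 0.145 m and y of ring3 in the frame of rinser between -0.16 and 0.16 m and z of ring4 in the frame of rinser between 0.005 and 0.018 m and x of ring4 in the frame of rinser between -0.145 and 0.145 m and y of ring4 in the frame of rinser between -0.16 and 0.16 m and horizontal distance between ring1 and ring2 above 0.093 m and horizontal distance between ring1 and ring3 above 0.082 m and horizontal distance between ring1 and ring4 above 0.071 m and horizontal distance between ring2 and ring3 above 0.071 m and horizontal distance between ring2 and ring4 above 0.06 m and horizontal distance between ring3 and ring4 above 0.049 m and linear speed of each of ring1, ring2, ring3, ring4, cover below 0.03 m/s and value of joint plunger below 0.004 m and horizontal distance between cover and base below 0.015 m and z of cover in the frame of base below 0.011 m and angle between cover's own z axis and vertical below 0.06 rad); the robot touches nothing.
It fails at once if a bystander is moved by more than 30 mm (distance of any of tub, pot, spoon, jar from where it was at the start of the episode above 0.03 m).
It fails at once if a ring cutter is dropped into the well (hits its floor faster than 0.9 m/s) ((linear speed of ring1 above 0.9 m/s and z of ring1 in the frame of rinser below 0.035 m and x of ring1 in the frame of rinser between -0.145 and 0.145 m and y of ring1 in the frame of rinser between -0.16 and 0.16 m) or (linear speed of ring2 above 0.9 m/s and z of ring2 in the frame of rinser below 0.035 m and x of ring2 in the frame of rinser between -0.145 and 0.145 m and y of ring2 in the frame of rinser between -0.16 and 0.16 m) or (linear speed of ring3 above 0.9 m/s and z of ring3 in the frame of rinser below 0.035 m and x of ring3 in the frame of rinser between -0.145 and 0.145 m and y of ring3 in the frame of rinser between -0.16 and 0.16 m) or (linear speed of ring4 above 0.9 m/s and z of ring4 in the frame of rinser below 0.035 m and x of ring4 in the frame of rinser between -0.145 and 0.145 m and y of ring4 in the frame of rinser between -0.16 and 0.16 m)).
Of ring1, ring2, ring3, ring4 only 3 to 4 are there at a start; the rules pass over those that are not, and their reading is None.
At some moment in a run one of ring1, ring2, ring3, ring4, cover may be knocked a few centimetres aside while the robot is not near it.
It also fails if it takes over 210 s, if anything falls off the work surface, if the arm or the gripper's body presses on something with over 40 N, if the wrist force passes 120 N, or if a joint passes its speed limit or range.

## Working session

There is one attempt and no reset: what is moved stays moved. The work goes in short steps, Python scripts to look and compute and a tool call to move; the robot and the scene stay as the last step left them, time stands still between calls to the robot, and variables do not carry over. Pictures are saved under pics/ and viewed, at most 14 in all, crops included, and the job is handed in when it is done.

Besides the shell and the picture viewer there is one more tool, called after ">>>" as name([rows], argument=value, ...), one row to a line, values as JSON. carry_out: Moves the arm, as the interface text tells. Its arguments: {"type":"object","properties":{"commands":{"type":"array"},"grip_force":{"type":"number"}},"required":["commands"]}

```bash
mkdir -p pics; ls
cat > h.py <<'E'
import numpy as np, cv2
from workcell import env, imaging, ticket, spotter
def cloud(cam, depth):
    """world points (480x640x3) of a depth image"""
    c=imaging.get_calibration(cam); K=c["intrinsics"]; k1=c["k1"]
    v,u=np.mgrid[0:480,0:640].astype(np.float64)
    p=np.stack([u,v],-1).reshape(-1,1,2)
    n=cv2.undistortPoints(p,K,np.array([k1,0,0,0,0.])).reshape(480,640,2)
    P=np.dstack([n*depth[...,None],depth])
    return (P-np.array(c["t"]))@np.array(c["R"])
def proj(cam,X):
    c=imaging.get_calibration(cam)
    r,_=cv2.Rodrigues(np.array(c["R"]))
    return cv2.projectPoints(np.array(X,float).reshape(-1,1,3),r,np.array(c["t"],float),c["intrinsics"],np.array([c["k1"],0,0,0,0.]))[0].reshape(-1,2)
def save(n,im): cv2.imwrite("pics/"+n+".png",cv2.cvtColor(im,cv2.COLOR_RGB2BGR))
E
python3 - <<'E'
from h import *
np.set_printoptions(precision=3,suppress=True)
for cam in("scene","side"):
    im,d=imaging.read_camera(cam); save(cam+"0",im); W=cloud(cam,d)
    c=imaging.get_calibration(cam); print(cam,"campos",-np.array(c["R"]).T@np.array(c["t"]),c["k1"])
    for n in["ring1","ring2","ring3","ring4","cover","base","board","rinser","plunger_top","tub","pot","spoon","jar"]:
        for r in spotter.trace(cam,n)[:2]:
            m=r["pixels"]&(d>0)
            q=W[m]
            print(n,round(r["confidence"],2),r["extent"],np.percentile(q,[2,50,98],axis=0).ravel() if len(q) else None)
E
```

```text
pics
scene campos [ 1.023 -0.043  1.283] -0.022485557640087094
ring1 0.2 [506.2, 255.4, 528.3, 273.1] [0.479 0.359 0.12  0.503 0.381 0.127 0.524 0.404 0.131]
ring2 0.2 [506.2, 255.4, 528.3, 273.1] [0.479 0.359 0.12  0.503 0.381 0.127 0.524 0.404 0.131]
ring3 0.2 [506.2, 255.4, 528.3, 273.1] [0.479 0.359 0.12  0.503 0.381 0.127 0.524 0.404 0.131]
ring4 0.2 [506.2, 255.4, 528.3, 273.1] [0.479 0.359 0.12  0.503 0.381 0.127 0.524 0.404 0.131]
cover 0.67 [188.3, 187.5, 252.7, 253.7] [ 0.389 -0.442  0.02   0.471 -0.37   0.135  0.52  -0.312  0.167]
base 0.86 [200.3, 213.1, 255.3, 252.6] [ 0.398 -0.443  0.001  0.49  -0.324  0.006  0.525 -0.301  0.011]
board 0.64 [256.9, 258.0, 315.4, 314.3] [ 0.515 -0.257  0.001  0.594 -0.181  0.006  0.667 -0.106  0.012]
board 0.61 [122.2, 180.7, 171.8, 216.1] [ 0.327 -0.681 -0.002  0.381 -0.626  0.005  0.433 -0.572  0.01 ]
rinser 0.63 [348.1, 210.0, 534.3, 332.5] [0.353 0.002 0.007 0.52  0.219 0.014 0.654 0.424 0.089]
rinser 0.27 [492.7, 178.2, 523.7, 210.9] [0.242 0.359 0.002 0.281 0.381 0.075 0.295 0.412 0.104]
plunger_top 0.53 [506.3, 251.4, 524.9, 274.6
[... 1263 characters left out ...]
83.2, 155.8, 349.1, 271.2] [ 0.342 -0.012  0.003  0.49   0.194  0.018  0.646  0.421  0.088]
plunger_top 0.48 [209.8, 160.5, 226.7, 178.4] [0.473 0.357 0.09  0.495 0.378 0.125 0.52  0.406 0.131]
tub 0.62 [432.0, 254.3, 489.4, 303.6] [ 0.573 -0.469  0.003  0.621 -0.414  0.042  0.704 -0.335  0.048]
pot 0.93 [286.3, 260.8, 314.4, 298.0] [ 0.33  -0.177  0.002  0.361 -0.147  0.04   0.397 -0.109  0.061]
pot 0.25 [185.1, 157.0, 347.4, 276.3] [ 0.342 -0.012  0.005  0.489  0.192  0.018  0.645  0.414  0.088]
spoon 0.69 [297.6, 304.8, 353.9, 362.5] [ 0.275 -0.397  0.001  0.293 -0.303  0.013  0.332 -0.203  0.022]
jar 0.8 [141.1, 193.0, 165.7, 229.8] [0.234 0.359 0.004 0.255 0.371 0.061 0.287 0.409 0.102]
```

Run:
```python
from h import *
np.set_printoptions(precision=4,suppress=True)
for cam in("scene","side"):
    im,d=imaging.read_camera(cam); W=cloud(cam,d)
    m=(W[...,2]>.155)&(W[...,2]<.18)&(abs(W[...,0]-.45)<.1)&(abs(W[...,1]+.38)<.1)&(d>0)
    q=W[m]; print(cam,"knob",len(q),q.mean(0),q.min(0),q.max(0))
    b=spotter.trace(cam,"base")
    if b:
        m=b[0]["pixels"]&(d>0)&(W[...,2]<.0095); q=W[m]
        # hull of plate edge: circle fit by outermost points at r=80
        from scipy.optimize import least_squares
        h=cv2.convexHull(q[:,:2].astype(np.float32))[:,0]
        print("base min/max",q.min(0),q.max(0))
    w=[r for r in spotter.trace(cam,"board")]
    for r in w:
        m=r["pixels"]&(d>0)&(W[...,2]<.012); q=W[m]; print("board",cv2.minAreaRect(q[:,:2].astype(np.float32)*1000))
    # rinser walls top points z~.048
    m=(abs(W[...,2]-.048)<.005)&(W[...,0]>.25)&(W[...,0]<.75)&(W[...,1]>-.1)&(W[...,1]<.36)&(d>0)
    print("walls",cv2.minAreaRect(W[m][:,:2].astype(np.float32)*1000),len(W[m]))
    m=(abs(W[...,2]-.127)<.005)&(W[...,0]>.4)&(W[...,0]<.6)&(W[...,1]>.3)&(W[...,1]<.45)&(d>0)
    print("cap",W[m].mean(0),W[m].min(0),W[m].max(0))
a,b=cv2.imread("pics/scene0.png"),cv2.imread("pics/side0.png")
cv2.imwrite("pics/s1.png",cv2.resize(a[150:370,100:560],None,fx=1.7,fy=1.7,interpolation=cv2.INTER_CUBIC))
cv2.imwrite("pics/s2.png",cv2.resize(b[130:440,130:520],None,fx=1.7,fy=1.7,interpolation=cv2.INTER_CUBIC))
```

```text
scene knob 119 [ 0.4525 -0.3806  0.1662] [ 0.4357 -0.3959  0.1551] [ 0.4654 -0.3674  0.1725]
base min/max [ 0.3971 -0.4495  0.0006] [ 0.5251 -0.3021  0.0094]
board ((591.613525390625, -182.18185424804688), (163.19085693359375, 164.66090393066406), 2.990816831588745)
board ((378.63861083984375, -626.3192749023438), (113.50386810302734, 107.11485290527344), 78.87361145019531)
walls ((471.5151062011719, 173.6913604736328), (369.0313720703125, 427.9166259765625), 89.57586669921875) 1604
cap [0.5019 0.381  0.127 ] [0.477  0.3569 0.1223] [0.5257 0.4055 0.1319]
side knob 150 [ 0.4428 -0.3847  0.1645] [ 0.4307 -0.3972  0.1551] [ 0.4603 -0.3677  0.1709]
base min/max [ 0.3636 -0.4586 -0.001 ] [ 0.4969 -0.3057  0.0093]
board ((588.8917236328125, -159.9417266845703), (175.3760986328125, 135.6747283935547), 0.5879644751548767)
board ((374.3054504394531, -623.908203125), (107.41132354736328, 107.80005645751953), 76.98164367675781)
board ((599.81396484375, 575.1592407226562), (0.0, 0.0), 0.0)
walls ((461.7747802734375, 173.17364501953125), (415.94122314453125, 380.5296325683594), 1.0543798208236694) 1305
cap [0.4964 0.3803 0.1265] [0.4708 0.3514 0.1222] [0.524  0.4108 0.1309]
```

View pics/s1.png

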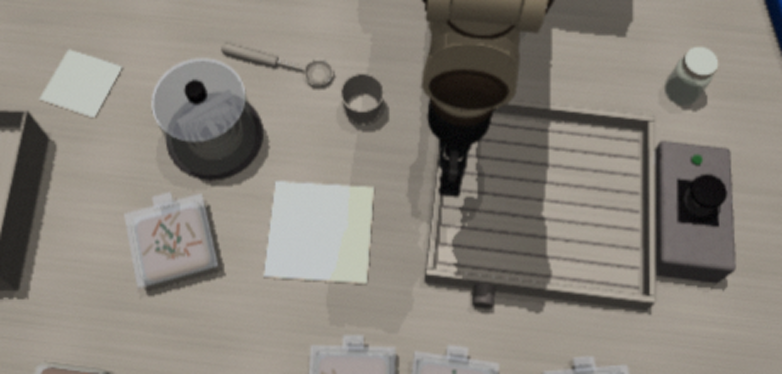

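View pics/s2.png

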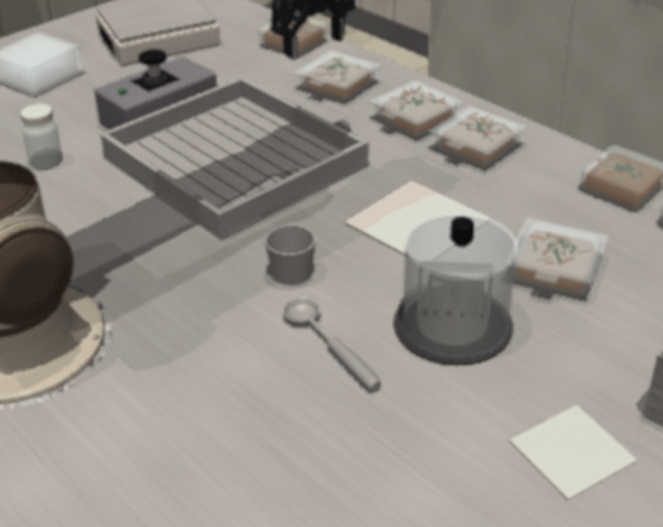

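The scene view shows the cover's knob near (197,92) in the crop, over the base. The 160 mm board is in the middle, near (320,232), and the rinser with its plunger is on the right. The side view shows the nest under the cover. I'll move above the knob now.

>>> carry_out([
  [-0.037,-0.137,0,0,0,0,1],
  [-0.037,-0.137,0,0,0,0,1],
  [-0.037,-0.137,0,0,0,0,1],
  [-0.037,-0.137,0,0,0,0,1],
  [-0.037,-0.137,0,0,0,0,1],
  [-0.037,-0.137,0,0,0,0,1],
  [-0.037,-0.137,0,0,0,0,1],
  [0,0,0,0,0,0,1],
  [0,0,0,0,0,0,1],
], grip_force=40)

```text
time_s: 2.82
eef_pos: [0.4463, -0.3834, 0.2311]
tool_rot: [[0.001, 1.0, -0.0], [1.0, -0.001, 0.001], [0.001, -0.0, -1.0]]
wrist_force: [0.6, 0.1, 0.4]
grip_width: 1.003
grip_force: 0.0
```

Run:
```python
from h import *
np.set_printoptions(precision=4,suppress=True)
s=env.read_state(); print(s["eef_pos"],s["tool_rot"],s["time_s"],s["joints"])
im,d=imaging.read_camera("wrist"); save("w1",im); W=cloud("wrist",d)
m=(W[...,2]>.155)&(W[...,2]<.18)&(abs(W[...,0]-.447)<.05)&(abs(W[...,1]+.383)<.05)&(d>0)
q=W[m]; print("knob",len(q),np.percentile(q,[1,50,99],axis=0) if len(q) else 0)
im,d=imaging.read_camera("scene"); W=cloud("scene",d); save("scene1",im)
m=(abs(W[...,2]-.050)<.008)&(W[...,0]>.25)&(W[...,0]<.75)&(W[...,1]>-.1)&(W[...,1]<.34)&(d>0)
mm=m.astype(np.uint8); n,l,st,_=cv2.connectedComponentsWithStats(mm); k=1+st[1:,4].argmax(); q=W[l==k]
print("walls",cv2.minAreaRect(q[:,:2].astype(np.float32)*1000),len(q))
for lo,hi,ax in((.33,.36,0),(.64,.67,0)):
    pass
```

```text
[ 0.4463 -0.3834  0.2311] [[ 0.0007  1.     -0.0002]
 [ 1.     -0.0007  0.0005]
 [ 0.0005 -0.0002 -1.    ]] 2.825 [-0.7099  0.1818  0.2809  1.6704  0.0003  0.8616]
knob 2623 [[ 0.435  -0.3952  0.1562]
 [ 0.4489 -0.3796  0.167 ]
 [ 0.4624 -0.3677  0.1686]]
walls ((505.70867919921875, 162.06651306152344), (329.6653747558594, 352.2240905761719), 1.0687189102172852) 2010
```

View pics/w1.png

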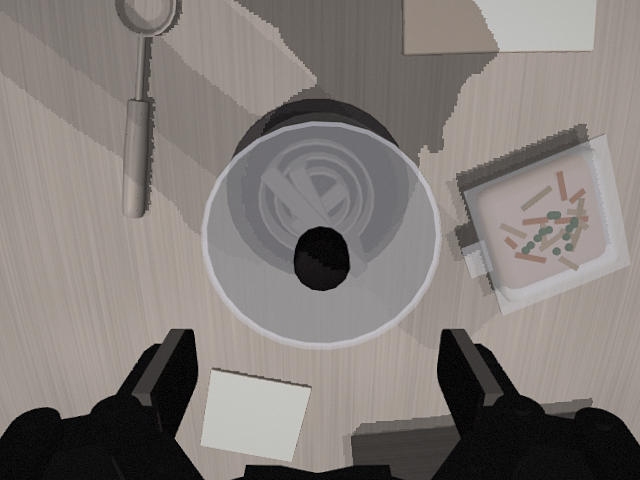

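The wrist view shows the knob at (322,258), centred at (0.449, -0.381), and three nested rings through the clear cover. I'll descend and grip it.

>>> carry_out([
  [0.007,0.006,-0.055,0,0,0,1],
  [0,0,-0.055,0,0,0,1],
  [0,0,-0.055,0,0,0,1],
  [0,0,-0.055,0,0,0,1],
  [0,0,0,0,0,0,1],
  [0,0,0,0,0,0,0],
  [0,0,0,0,0,0,0],
  [0,0,0,0,0,0,0],
  [0,0,0,0,0,0,0],
  [0,0,0,0,0,0,0],
], grip_force=50)

```text
time_s: 4.18
eef_pos: [0.4492, -0.3814, 0.1441]
tool_rot: [[0.0, 1.0, 0.001], [1.0, -0.0, -0.001], [-0.001, 0.001, -1.0]]
wrist_force: [-2.2, 1.7, 4.7]
grip_width: 0.329
grip_force: 49.1
```

>>> carry_out([
  [0,0,0,0,0,0,0],
  [0,0,0,0,0,0,0],
  [0,0,0.05,0,0,0,0],
  [0,0,0.08,0,0,0,0],
  [0,0,0.08,0,0,0,0],
  [0,0,0.08,0,0,0,0],
  [0,0,0.08,0,0,0,0],
  [0,0,0,0,0,0,0],
])

```text
time_s: 5.18
eef_pos: [0.4498, -0.3817, 0.2931]
tool_rot: [[0.0, 1.0, 0.003], [1.0, -0.0, -0.002], [-0.002, 0.003, -1.0]]
wrist_force: [0.6, 0.3, -3.1]
grip_width: 0.331
grip_force: 49.9
```

>>> carry_out([
  [0.07,0.1,0,0,0,0,0],
  [0.07,0.1,0,0,0,0,0],
  [0.07,0.1,0,0,0,0,0],
  [0.07,0.1,0,0,0,0,0],
  [0.07,0.1,0,0,0,0,0],
  [0,0,0,0,0,0,0],
  [0,0,-0.1,0,0,0,0],
  [0,0,-0.1,0,0,0,0],
  [0,0,-0.1,0,0,0,0],
  [0,0,-0.05,0,0,0,0],
])

```text
time_s: 6.42
eef_pos: [0.5872, -0.1815, 0.1471]
tool_rot: [[0.001, 1.0, -0.005], [1.0, -0.001, 0.001], [0.001, -0.005, -1.0]]
wrist_force: [0.4, 0.1, -2.9]
grip_width: 0.33
grip_force: 50.1
```

>>> carry_out([
  [0,0,-0.01,0,0,0,0],
  [0,0,-0.008,0,0,0,0],
  [0,0,0,0,0,0,0],
])

```text
time_s: 6.8
eef_pos: [0.5894, -0.1815, 0.1447]
tool_rot: [[0.0, 1.0, 0.001], [1.0, -0.0, -0.0], [-0.0, 0.001, -1.0]]
wrist_force: [0.7, 0.3, -2.1]
grip_width: 0.334
grip_force: 50.2
```

>>> carry_out([
  [0,0,-0.004,0,0,0,0],
  [0,0,0,0,0,0,0.6],
  [0,0,0,0,0,0,1],
  [0,0,0,0,0,0,1],
  [0,0,0,0,0,0,1],
  [0,0,0.05,0,0,0,1],
  [0,0,0.1,0,0,0,1],
  [0,0,0.15,0,0,0,1],
  [0,0,0,0,0,0,1],
])

```text
time_s: 7.92
eef_pos: [0.5905, -0.1816, 0.268]
tool_rot: [[-0.0, 1.0, 0.008], [1.0, 0.0, -0.002], [-0.002, 0.008, -1.0]]
wrist_force: [-0.2, -0.5, -0.4]
grip_width: 0.998
grip_force: 0.0
```

>>> carry_out([
  [-0.07,-0.09,0,0,0,0,1],
  [-0.07,-0.09,0,0,0,0,1],
  [-0.07,-0.09,0,0,0,0,1],
  [-0.07,-0.09,0,0,0,0,1],
  [-0.07,-0.09,0,0,0,0,1],
  [0,-0.1,0,0,0,0,1],
  [0,-0.05,0,0,0,0,1],
  [0,0,0,0,0,0,1],
  [0,0,0,0,0,0,1],
])

```text
time_s: 9.05
eef_pos: [0.4492, -0.4205, 0.2622]
tool_rot: [[-0.0, 1.0, -0.0], [1.0, 0.0, 0.001], [0.001, -0.0, -1.0]]
wrist_force: [0.5, -0.1, 1.0]
grip_width: 1.001
grip_force: 0.0
```

```bash
cat >> h.py <<'E'
def bars(W,cx,cy,R=.075,ok=None):
    """horizontal bars near (cx,cy): by height level above z"""
    r=np.hypot(W[...,0]-cx,W[...,1]-cy); out={}
    for n,top in(("ring1",.124),("ring2",.102),("ring3",.080),("ring4",.058)):
        m=(r<R)&(abs(W[...,2]-top)<.006)
        q=W[m]
        if len(q)>30:
            (c,s,a)=cv2.minAreaRect(q[:,:2].astype(np.float32)*1000)
            mu=q.mean(0); w,v=np.linalg.eigh(np.cov((q-mu)[:,:2].T)); d=v[:,1]
            t=(q-mu)[:,:2]@d
            mid=mu[:2]+d*(np.percentile(t,2)+np.percentile(t,98))/2
            print(n,len(q),"rect",np.round(c,1),np.round(s,1),"mid",mid,"z",np.median(q[:,2]),"yaw",np.degrees(np.arctan2(d[1],d[0])))
E
python3 - <<'E'
from h import *
np.set_printoptions(precision=4,suppress=True)
im,d=imaging.read_camera("wrist"); save("w2",im); W=cloud("wrist",d)
bars(W,.445,-.381)
m=(abs(W[...,2]-.006)<.004)
im,d=imaging.read_camera("scene"); W=cloud("scene",d); save("scene2",im)
bars(W,.445,-.381)
m=(W[...,2]>.155)&(W[...,2]<.18)&(abs(W[...,0]-.59)<.06)&(abs(W[...,1]+.18)<.06)&(d>0)
print("cover knob",np.percentile(W[m],[1,50,99],axis=0))
E
```

```text
ring2 2343 rect [ 445.3 -379.9] [12.4 94.2] mid [ 0.4453 -0.3795] z 0.10120615581923213 yaw 132.3329171583179
ring3 699 rect [ 446.5 -378.7] [21.7 92.3] mid [ 0.4477 -0.3795] z 0.07920824619952553 yaw 114.24477067591565
ring4 651 rect [ 449.4 -376.1] [51.2 78.2] mid [ 0.4483 -0.3813] z 0.05718229386237245 yaw -139.58451344101977
ring2 173 rect [ 446.  -379.8] [17.3 93.9] mid [ 0.447  -0.3783] z 0.10167295752413137 yaw 131.93455768890536
ring3 105 rect [ 449.8 -376.5] [21.3 94. ] mid [ 0.4499 -0.3773] z 0.079519067736397 yaw 123.9364528028843
ring4 63 rect [ 456.  -372.7] [33.7 92.1] mid [ 0.4556 -0.3731] z 0.05764600400029159 yaw 126.14289737648727
cover knob [[ 0.578  -0.1947  0.1557]
 [ 0.5921 -0.181   0.1677]
 [ 0.6044 -0.1677  0.1719]]
```

View pics/w2.png

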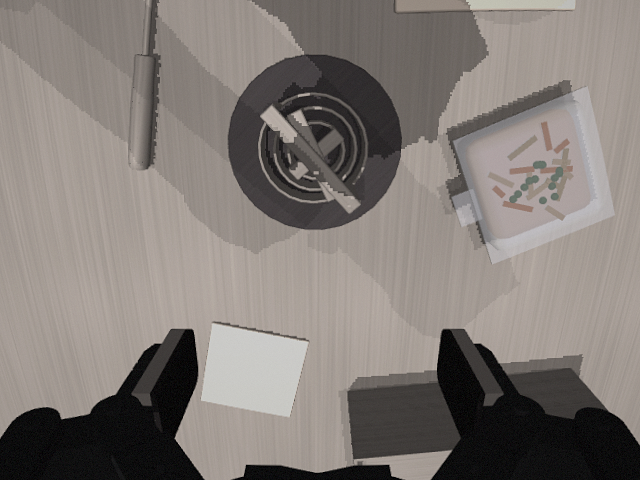

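The wrist view shows ring2's bar on top at (310,158), yaw 132°, with the bars of ring3 and ring4 below it; ring1 is absent. The cover stands on the board at (0.591, -0.181). I'll turn 42° and go down to ring2's bar.

>>> carry_out([
  [-0.0025,0.025,0,0,0,0.1175,1],
  [-0.0025,0.025,0,0,0,0.1175,1],
  [-0.0025,0.025,0,0,0,0.1175,1],
  [-0.0025,0.026,0,0,0,0.1175,1],
  [0,0,-0.11,0,0,0,1],
  [0,0,-0.11,0,0,0,1],
  [0,0,-0.11,0,0,0,1],
  [0,0,-0.06,0,0,0,1],
  [0,0,-0.03,0,0,0,1],
  [0,0,0,0,0,0,1],
])

```text
time_s: 10.4
eef_pos: [0.4452, -0.3803, 0.0946]
tool_rot: [[-0.673, 0.739, -0.0], [0.739, 0.673, 0.0], [0.0, -0.0, -1.0]]
wrist_force: [0.3, 0.2, 1.0]
grip_width: 0.999
grip_force: 0.0
```

>>> carry_out([
  [0,0,-0.023,0,0,0,1],
  [0,0,0,0,0,0,0],
  [0,0,0,0,0,0,0],
  [0,0,0,0,0,0,0],
  [0,0,0,0,0,0,0],
  [0,0,0,0,0,0,0],
  [0,0,0,0,0,0,0],
  [0,0,0,0,0,0,0],
], grip_force=60)

```text
time_s: 11.4
eef_pos: [0.4454, -0.3808, 0.0855]
tool_rot: [[-0.673, 0.74, 0.0], [0.74, 0.673, -0.0], [-0.0, 0.0, -1.0]]
wrist_force: [2.9, 1.4, 2.8]
grip_width: 0.125
grip_force: 58.8
```

>>> carry_out([
  [0,0,0.03,0,0,0,0],
  [0,0,0.05,0,0,0,0],
  [0,0,0.08,0,0,0,0],
  [0,0,0.1,0,0,0,0],
  [0,0,0.1,0,0,0,0],
  [0,0,0,0,0,0,0],
])

```text
time_s: 12.15
eef_pos: [0.4458, -0.3816, 0.2332]
tool_rot: [[-0.673, 0.74, 0.004], [0.74, 0.673, -0.004], [-0.005, 0.0, -1.0]]
wrist_force: [0.6, 0.0, -2.6]
grip_width: 0.12
grip_force: 58.7
```

>>> carry_out([
  [0,0.14,0,0,0,0,0],
  [0,0.14,0,0,0,0,0],
  [0,0.14,0,0,0,0,0],
  [0,0.14,0,0,0,0,0],
  [0,0.14,0,0,0,0,0],
  [0,0.14,0,0,0,0,0],
  [0,0.14,0,0,0,0,0],
  [0,0.14,0,0,0,0,0],
  [0,0,0,0,0,0,0],
  [0,0,0,0,0,0,0],
])

```text
time_s: 13.4
eef_pos: [0.4449, 0.067, 0.2287]
tool_rot: [[-0.674, 0.739, -0.001], [0.739, 0.674, -0.001], [0.0, -0.001, -1.0]]
wrist_force: [0.5, -0.9, -1.2]
grip_width: 0.122
grip_force: 58.8
```

Run:
```python
from h import *
np.set_printoptions(precision=4,suppress=True)
im,d=imaging.read_camera("side"); W=cloud("side",d); save("side3",im)
def line(W,d,ax,lo,hi,o0,o1):
    o=1-ax
    m=(d>0)&(W[...,2]>.043)&(W[...,2]<.053)&(W[...,ax]>lo)&(W[...,ax]<hi)&(W[...,o]>o0)&(W[...,o]<o1)
    q=W[m]
    if len(q)<20: return None
    p=np.polyfit(q[:,o],q[:,ax],1); return len(q),p[0],np.median(q[:,ax]),np.percentile(q[:,ax],[3,97])
ims,ds=imaging.read_camera("scene"); Ws=cloud("scene",ds)
imw,dw=imaging.read_camera("wrist"); Ww=cloud("wrist",dw); save("w3",imw)
for W,d in((W,d),(Ws,ds),(Ww,dw)):
    print("front",line(W,d,0,.635,.67,.03,.28),"back",line(W,d,0,.33,.365,.03,.28))
    print("right",line(W,d,1,-.03,.01,.38,.62),"left",line(W,d,1,.305,.335,.38,.62))
```

```text
front (190, np.float64(0.003840231704066445), np.float64(0.6438866170279598), array([0.6376, 0.6577])) back (243, np.float64(0.0018033459513434828), np.float64(0.34570151078656575), array([0.341 , 0.3525]))
right (273, np.float64(-0.009209134178202742), np.float64(-0.007420702341560233), array([-0.0133,  0.    ])) left (240, np.float64(0.0016908113971859143), np.float64(0.3237824602741756), array([0.3158, 0.3335]))
front (417, np.float64(-0.011360411536529879), np.float64(0.6496928188479529), array([0.6437, 0.6587])) back (201, np.float64(0.004962492729029085), np.float64(0.3515883344053448), array([0.3443, 0.3569]))
right (302, np.float64(-0.006941169908796347), np.float64(-0.006051762400736146), array([-0.011 , -0.0013])) left (398, np.float64(-0.0046991928800943356), np.float64(0.32209025983184436), array([0.3165, 0.3287]))
front (2871, np.float64(0.007358419827385913), np.float64(0.6466313621033892), array([0.643 , 0.6529])) back (3066, np.float64(0.011179446951081869), np.float64(0.34908004961331507), array([0.344 , 0.3537]))
right (1644, np.float64(0.0020573822400011773), np.float64(-0.005048502967357298), array([-0.0107, -0.0013])) left (973, np.float64(-0.037632007324517346), np.float64(0.32092968748079576), array([0.3169, 0.3281]))
```

View pics/w3.png

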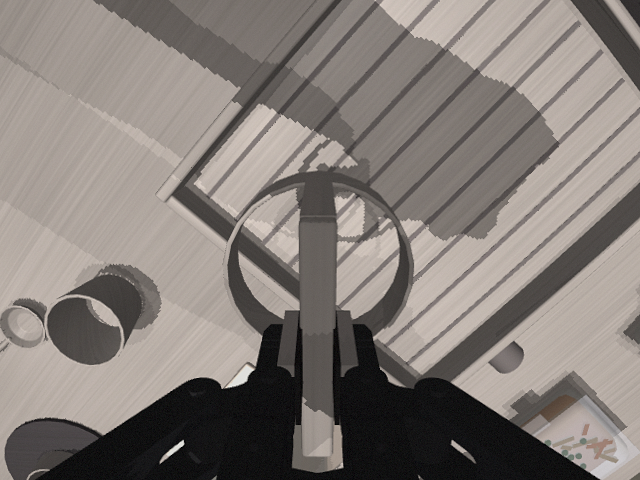

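The wrist view shows ring2 hanging level from its bar, over the well's near right corner. I'll lower it.

>>> carry_out([
  [0,0,-0.08,0,0,0,0],
  [0,0,-0.1,0,0,0,0],
  [0,0,-0.09,0,0,0,0],
  [0,0,-0.05,0,0,0,0],
  [0,0,-0.015,0,0,0,0],
  [0,0,-0.005,0,0,0,0],
  [0,0,-0.005,0,0,0,0],
  [0,0,0,0,0,0,0],
])

```text
time_s: 14.55
eef_pos: [0.4455, 0.0672, 0.0919]
tool_rot: [[-0.673, 0.74, 0.001], [0.74, 0.673, 0.0], [-0.0, 0.001, -1.0]]
wrist_force: [1.1, 0.2, -1.8]
grip_width: 0.12
grip_force: 58.8
```

>>> carry_out([
  [0,0,-0.003,0,0,0,0],
  [0,0,-0.002,0,0,0,0],
  [0,0,0,0,0,0,0.3],
  [0,0,0,0,0,0,0.6],
  [0,0,0,0,0,0,1],
  [0,0,0,0,0,0,1],
  [0,0,0.06,0,0,0,1],
  [0,0,0.12,0,0,0,1],
  [0,0,0.14,0,0,0,1],
  [0,0,0,0,0,0,1],
])

```text
time_s: 15.8
eef_pos: [0.4467, 0.0674, 0.2215]
tool_rot: [[-0.673, 0.74, 0.006], [0.74, 0.673, 0.001], [-0.004, 0.005, -1.0]]
wrist_force: [-0.2, 0.2, -0.8]
grip_width: 1.004
grip_force: 0.0
```

>>> carry_out([
  [0,-0.14,0.03,0,0,0,1],
  [0,-0.14,0,0,0,0,1],
  [0,-0.14,0,0,0,0,1],
  [0,-0.14,0,0,0,0,1],
  [0,-0.14,0,0,0,0,1],
  [0,-0.14,0,0,0,0,1],
  [0,-0.14,0,0,0,0,1],
  [0,-0.14,0,0,0,0,1],
  [0,0,0,0,0,0,1],
  [0,0,0,0,0,0,1],
])

```text
time_s: 17.05
eef_pos: [0.4449, -0.3805, 0.2284]
tool_rot: [[-0.673, 0.74, -0.001], [0.74, 0.673, 0.001], [0.002, -0.0, -1.0]]
wrist_force: [-0.8, -0.0, -0.5]
grip_width: 0.996
grip_force: 0.0
```

Run:
```python
from h import *
np.set_printoptions(precision=4,suppress=True)
print(env.read_state()["eef_pos"])
im,d=imaging.read_camera("wrist"); save("w4",im); W=cloud("wrist",d)
print("nest");bars(W,.445,-.381)
im,d=imaging.read_camera("scene"); W=cloud("scene",d); save("scene4",im)
W[...,2]-=.006;print("well");bars(W,.445,.067); W[...,2]+=.006
m=(W[...,2]>.155)&(W[...,2]<.18)&(abs(W[...,0]-.59)<.08)&(abs(W[...,1]+.18)<.08)&(d>0)
print("cover knob",np.percentile(W[m],[1,50,99],axis=0))
```

```text
[ 0.4449 -0.3805  0.2284]
nest
ring3 1721 rect [ 447.1 -379.5] [12.2 72.2] mid [ 0.4465 -0.379 ] z 0.07947108787709573 yaw 115.34718613996974
ring4 845 rect [ 442.7 -378.2] [61.7 47.1] mid [ 0.4462 -0.3793] z 0.05739758540055615 yaw 48.92291955751223
well
ring2 167 rect [446.5  68.8] [14.  94.6] mid [0.4471 0.0686] z 0.10187821982383369 yaw 132.22185625391074
cover knob [[ 0.577  -0.1949  0.1559]
 [ 0.5922 -0.1812  0.1676]
 [ 0.6052 -0.1678  0.1723]]
```

View pics/w4.png

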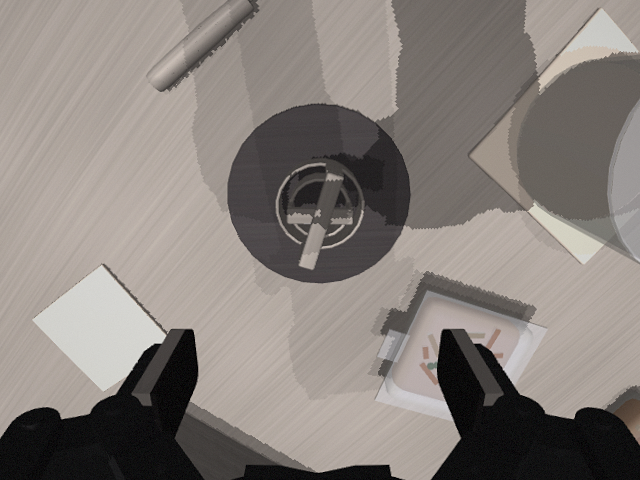

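The wrist view shows ring3's bar at (321,222), yaw 115°, over ring4's bar, which runs across in the picture. Ring2 is upright in the well. Next I'll grasp ring3.

>>> carry_out([
  [0.005,0.003,0,0,0,-0.094,1],
  [0,0,-0.05,0,0,-0.094,1],
  [0,0,-0.1,0,0,0,1],
  [0,0,-0.1,0,0,0,1],
  [0,0,-0.08,0,0,0,1],
  [0,0,-0.05,0,0,0,1],
  [0,0,-0.025,0,0,0,1],
  [0,0,-0.01,0,0,0,1],
  [0,0,0,0,0,0,1],
])

```text
time_s: 18.27
eef_pos: [0.4475, -0.3795, 0.064]
tool_rot: [[-0.429, 0.903, 0.001], [0.903, 0.429, -0.001], [-0.001, 0.0, -1.0]]
wrist_force: [-0.1, -0.5, 0.4]
grip_width: 0.999
grip_force: 0.0
```

>>> carry_out([
  [0,0,0,0,0,0,0],
  [0,0,0,0,0,0,0],
  [0,0,0,0,0,0,0],
  [0,0,0,0,0,0,0],
  [0,0,0,0,0,0,0],
  [0,0,0,0,0,0,0],
  [0,0,0,0,0,0,0],
])

```text
time_s: 19.15
eef_pos: [0.4472, -0.3797, 0.0635]
tool_rot: [[-0.428, 0.904, 0.0], [0.904, 0.428, -0.0], [-0.0, -0.0, -1.0]]
wrist_force: [-2.9, 0.2, 3.3]
grip_width: 0.121
grip_force: 58.9
```

>>> carry_out([
  [0,0,0.03,0,0,0,0],
  [0,0,0.05,0,0,0,0],
  [0,0,0.08,0,0,0,0],
  [0,0,0.1,0,0,0,0],
  [0,0,0.1,0,0,0,0],
  [0,0,0.1,0,0,0,0],
  [0,0,0,0,0,0,0],
])

```text
time_s: 20.02
eef_pos: [0.4481, -0.3801, 0.2512]
tool_rot: [[-0.429, 0.903, 0.005], [0.903, 0.429, -0.003], [-0.005, 0.003, -1.0]]
wrist_force: [0.2, 0.2, -1.9]
grip_width: 0.12
grip_force: 58.6
```

>>> carry_out([
  [0,0.14,0,0,0,0,0],
  [0,0.14,0,0,0,0,0],
  [0,0.14,0,0,0,0,0],
  [0,0.14,0,0,0,0,0],
  [0,0.14,0,0,0,0,0],
  [0.08,0.125,0,0,0,0,0],
  [0.08,0.125,0,0,0,0,0],
  [0.08,0.125,0,0,0,0,0],
  [0.08,0.125,0,0,0,0,0],
  [0,0,0,0,0,0,0],
])

```text
time_s: 21.28
eef_pos: [0.576, 0.1037, 0.2443]
tool_rot: [[-0.432, 0.902, -0.004], [0.902, 0.432, 0.0], [0.002, -0.003, -1.0]]
wrist_force: [-1.3, -0.1, -2.0]
grip_width: 0.119
grip_force: 59.0
```

>>> carry_out([
  [0,0,-0.08,0,0,0,0],
  [0,0,-0.1,0,0,0,0],
  [0,0,-0.1,0,0,0,0],
  [0,0,-0.09,0,0,0,0],
  [0,0,-0.05,0,0,0,0],
  [0,0,-0.0175,0,0,0,0],
  [0,0,0,0,0,0,0],
  [0,0,-0.004,0,0,0,0],
  [0,0,-0.004,0,0,0,0],
  [0,0,0,0,0,0,0],
])

```text
time_s: 22.52
eef_pos: [0.5754, 0.1004, 0.0695]
tool_rot: [[-0.429, 0.903, 0.001], [0.903, 0.429, 0.0], [-0.0, 0.001, -1.0]]
wrist_force: [-0.2, 0.0, 0.4]
grip_width: 0.122
grip_force: 59.1
```

>>> carry_out([
  [0,0,-0.002,0,0,0,0],
  [0,0,0,0,0,0,0.3],
  [0,0,0,0,0,0,0.6],
  [0,0,0,0,0,0,1],
  [0,0,0,0,0,0,1],
  [0,0,0.06,0,0,0,1],
  [0,0,0.12,0,0,0,1],
  [0,0,0.14,0,0,0,1],
  [0,0,0.08,0,0,0,1],
  [0,0,0,0,0,0,1],
])

```text
time_s: 23.78
eef_pos: [0.5762, 0.1006, 0.2312]
tool_rot: [[-0.429, 0.903, 0.005], [0.903, 0.429, 0.001], [-0.001, 0.005, -1.0]]
wrist_force: [0.2, -0.5, -0.5]
grip_width: 1.001
grip_force: 0.0
```

>>> carry_out([
  [-0.08,-0.125,0,0,0,0,1],
  [-0.08,-0.125,0,0,0,0,1],
  [-0.08,-0.125,0,0,0,0,1],
  [-0.08,-0.125,0,0,0,0,1],
  [0,-0.14,0,0,0,0,1],
  [0,-0.14,0,0,0,0,1],
  [0,-0.14,0,0,0,0,1],
  [0,-0.14,0,0,0,0,1],
  [0,-0.14,0,0,0,0,1],
  [0,0,0,0,0,0,1],
])

```text
time_s: 25.02
eef_pos: [0.4462, -0.3825, 0.2254]
tool_rot: [[-0.425, 0.905, -0.003], [0.905, 0.425, 0.002], [0.003, -0.002, -1.0]]
wrist_force: [0.2, 1.0, 0.2]
grip_width: 1.001
grip_force: 0.0
```

>>> carry_out([
  [0,0,0,0,0,0,1],
])

```text
time_s: 25.15
eef_pos: [0.4469, -0.3792, 0.2272]
tool_rot: [[-0.428, 0.904, -0.001], [0.904, 0.428, 0.001], [0.002, -0.001, -1.0]]
wrist_force: [0.3, -0.2, 0.2]
grip_width: 0.998
grip_force: 0.0
```

Run:
```python
from h import *
np.set_printoptions(precision=4,suppress=True)
print(env.read_state()["eef_pos"])
im,d=imaging.read_camera("wrist"); save("w5",im); W=cloud("wrist",d)
print("nest");bars(W,.445,-.381)
im,d=imaging.read_camera("scene"); W=cloud("scene",d); save("scene5",im)
W[...,2]-=.006;print("well");bars(W,.445,.067);bars(W,.575,.1,.06)
```

```text
[ 0.4469 -0.3792  0.2272]
nest
ring4 1101 rect [ 448.  -380.8] [50.  12.6] mid [ 0.4477 -0.3801] z 0.057513274494085616 yaw -138.45783327969318
well
ring2 170 rect [446.7  69.1] [13.6 95.1] mid [0.4471 0.0687] z 0.10239439486360932 yaw 132.29211037063445
ring3 145 rect [576.3 100.9] [12.9 72.5] mid [0.577  0.1004] z 0.08022095324470471 yaw 115.68793757481548
```

>>> carry_out([
  [0.003,-0.003,0,0,0,-0.1026,1],
  [0,0,0,0,0,-0.1026,1],
  [0,0,0,0,0,-0.1026,1],
  [0,0,0,0,0,-0.1026,1],
  [0,0,0,0,0,-0.1026,1],
  [0,0,0,0,0,-0.1026,1],
  [0,0,-0.05,0,0,-0.1026,1],
  [0,0,-0.1,0,0,-0.1026,1],
  [0,0,-0.1,0,0,0,1],
  [0,0,-0.1,0,0,0,1],
])

```text
time_s: 26.5
eef_pos: [0.4488, -0.3795, 0.0876]
tool_rot: [[0.748, 0.664, 0.001], [0.664, -0.748, -0.001], [0.0, 0.001, -1.0]]
wrist_force: [0.3, 0.0, -0.2]
grip_width: 1.003
grip_force: 0.0
```

>>> carry_out([
  [0,0,-0.06,0,0,0,1],
  [0,0,-0.04,0,0,0,1],
  [0,0,-0.0175,0,0,0,1],
  [0,0,0,0,0,0,1],
])

```text
time_s: 27.0
eef_pos: [0.4486, -0.3806, 0.0417]
tool_rot: [[0.749, 0.663, 0.0], [0.663, -0.749, -0.0], [0.0, 0.0, -1.0]]
wrist_force: [0.1, 0.3, 0.2]
grip_width: 1.003
grip_force: 0.0
```

>>> carry_out([
  [0,0,0,0,0,0,0],
  [0,0,0,0,0,0,0],
  [0,0,0,0,0,0,0],
  [0,0,0,0,0,0,0],
  [0,0,0,0,0,0,0],
  [0,0,0,0,0,0,0],
  [0,0,0,0,0,0,0],
  [0,0,0,0,0,0,0],
])

```text
time_s: 28.0
eef_pos: [0.4484, -0.3808, 0.0415]
tool_rot: [[0.749, 0.663, 0.0], [0.663, -0.749, -0.0], [-0.0, 0.0, -1.0]]
wrist_force: [-2.4, 1.9, 5.3]
grip_width: 0.123
grip_force: 58.9
```

>>> carry_out([
  [0,0,0.03,0,0,0,0],
  [0,0,0.05,0,0,0,0],
  [0,0,0.1,0,0,0,0],
  [0,0,0.12,0,0,0,0],
  [0,0,0.12,0,0,0,0],
  [0,0,0.08,0,0,0,0],
  [0,0,0,0,0,0,0],
])

```text
time_s: 28.88
eef_pos: [0.4491, -0.3814, 0.2444]
tool_rot: [[0.749, 0.663, 0.004], [0.663, -0.749, -0.003], [0.001, 0.005, -1.0]]
wrist_force: [-0.8, 0.3, -0.7]
grip_width: 0.117
grip_force: 58.7
```

>>> carry_out([
  [0,0.14,0,0,0,0,0],
  [0,0.14,0,0,0,0,0],
  [0,0.14,0,0,0,0,0],
  [0,0.14,0,0,0,0,0],
  [0.0215,0.14,0,0,0,0,0],
  [0.0215,0.14,0,0,0,0,0],
  [0.0215,0.14,0,0,0,0,0],
  [0.0215,0.14,0,0,0,0,0],
  [0.0215,0.14,0,0,0,0,0],
  [0.0215,0.14,0,0,0,0,0],
])

```text
time_s: 30.12
eef_pos: [0.4997, 0.1811, 0.24]
tool_rot: [[0.749, 0.663, -0.001], [0.663, -0.749, -0.001], [-0.001, -0.0, -1.0]]
wrist_force: [1.0, -0.6, 0.2]
grip_width: 0.12
grip_force: 58.8
```

>>> carry_out([
  [0,0.139,0,0,0,0,0],
  [0,0,0,0,0,0,0],
  [0,0,-0.08,0,0,0,0],
  [0,0,-0.1,0,0,0,0],
  [0,0,-0.1,0,0,0,0],
  [0,0,-0.1,0,0,0,0],
  [0,0,-0.06,0,0,0,0],
  [0,0,-0.0375,0,0,0,0],
  [0,0,0,0,0,0,0],
  [0,0,0,0,0,0,0],
])

```text
time_s: 31.38
eef_pos: [0.5004, 0.2347, 0.0509]
tool_rot: [[0.749, 0.663, 0.001], [0.663, -0.749, 0.0], [0.001, 0.0, -1.0]]
wrist_force: [0.7, 0.9, -1.1]
grip_width: 0.119
grip_force: 58.9
```

>>> carry_out([
  [0,0,-0.004,0,0,0,0],
  [0,0,-0.004,0,0,0,0],
  [0,0,0,0,0,0,0],
])

```text
time_s: 31.75
eef_pos: [0.5002, 0.235, 0.0475]
tool_rot: [[0.749, 0.663, 0.001], [0.663, -0.749, 0.0], [0.001, 0.0, -1.0]]
wrist_force: [-1.3, 0.5, 3.0]
grip_width: 0.121
grip_force: 59.2
```

>>> carry_out([
  [0,0,0,0,0,0,0.3],
  [0,0,0,0,0,0,0.6],
  [0,0,0,0,0,0,1],
  [0,0,0,0,0,0,1],
  [0,0,0.06,0,0,0,1],
  [0,0,0.12,0,0,0,1],
  [0,0,0.14,0,0,0,1],
  [0,0,0.12,0,0,0,0],
  [0,0,0.06,0,0,0,0],
  [0,0,0,0,0,0,0],
])

```text
time_s: 33.0
eef_pos: [0.5007, 0.2351, 0.249]
tool_rot: [[0.749, 0.663, 0.003], [0.663, -0.749, 0.001], [0.003, 0.001, -1.0]]
wrist_force: [0.3, -0.1, -1.2]
grip_width: 0.376
grip_force: 0.0
```

>>> carry_out([
  [0,0.12,0,0,0,0,0],
  [0,0.12,0,0,0,0,0],
  [0,0.12,0,0,0,0,0],
  [0,0,0,0,0,0,0],
  [0,0,0,0,0,0,0],
  [0,0,0,0,0,0,0],
])

```text
time_s: 33.75
eef_pos: [0.5001, 0.3778, 0.247]
tool_rot: [[0.75, 0.662, -0.0], [0.662, -0.75, -0.0], [-0.0, 0.0, -1.0]]
wrist_force: [0.6, -0.8, -0.1]
grip_width: 0.004
grip_force: 0.0
```

Run:
```python
from h import *
np.set_printoptions(precision=4,suppress=True)
s=env.read_state();print(s["eef_pos"],s["joints"],s["grip_width"])
ws=[]
for cam in("wrist","scene","side"):
    im,d=imaging.read_camera(cam); W=cloud(cam,d); save(cam+"6",im); print(cam)
    m=(abs(W[...,2]-.127)<.006)&(np.hypot(W[...,0]-.5,W[...,1]-.381)<.04)&(d>0)
    if m.sum()>20: print("cap",m.sum(),np.percentile(W[m],[2,50,98],axis=0))
    W[...,2]-=.006;bars(W,.445,.067);bars(W,.575,.1,.05);bars(W,.5,.235,.05)
a=cv2.imread("pics/scene6.png")[150:370,100:560]; b=cv2.imread("pics/side6.png")[130:350,130:520]
cv2.imwrite("pics/m6.png",np.vstack([cv2.resize(x,(600,290),interpolation=cv2.INTER_CUBIC) for x in(a,b)]))
```

```text
[0.5001 0.3778 0.247 ] [ 0.647   0.2881  0.4386  1.7216 -0.0002  3.0652] 0.004432487775451278
wrist
cap 4829 [[0.479  0.3609 0.1229]
 [0.5024 0.3842 0.1261]
 [0.5247 0.4064 0.1276]]
ring3 54 rect [477.5  38.2] [7.  4.5] mid [0.4777 0.0375] z 0.07929702804231359 yaw -150.97814033309714
ring4 94 rect [475.2  36. ] [13.   4.8] mid [0.4754 0.0356] z 0.05804320145048009 yaw -144.04565075944976
ring3 952 rect [574.8 101.6] [12.8 72.1] mid [0.5745 0.1035] z 0.07909135988228927 yaw 115.05053712115061
ring4 204 rect [574.9 100.6] [12.7 73.4] mid [0.5765 0.1016] z 0.05799457066556848 yaw 117.67166113572728
ring4 768 rect [499.5 234.8] [50.2 12.3] mid [0.4995 0.2357] z 0.0571448400727377 yaw -138.8273799886472
scene
cap 310 [[0.4793 0.3587 0.1219]
 [0.5024 0.3808 0.1269]
 [0.524  0.4053 0.1312]]
ring2 169 rect [446.2  69.1] [12.9 95.7] mid [0.4473 0.0681] z 0.10176884543733894 yaw 132.3764202659887
ring3 144 rect [576.3 100.9] [13.6 72.3] mid [0.5769 0.1005] z 0.07973029885320301 yaw 115.40927791561624
ring4 98 rect [500.  235.9] [50.9 13.9] mid [0.5011 0.2356] z 0.058154053321801104 yaw -138.94971548965972
side
cap 118 [[0.4719 0.3562 0.1214]
 [0.4959 0.3773 0.1267]
 [0.5201 0.4056 0.1314]]
ring2 143 rect [443.7  68.5] [22.  89.8] mid [0.4416 0.0671] z 0.10147274629718156 yaw 131.18725093637954
ring3 97 rect [571.4 100. ] [21.5 71. ] mid [0.5703 0.1001] z 0.07906552294059975 yaw 113.66770500239409
ring4 46 rect [498.1 233.6] [51.3 13.2] mid [0.4982 0.2329] z 0.05809463153454217 yaw -139.66031816183613
```

View pics/m6.png

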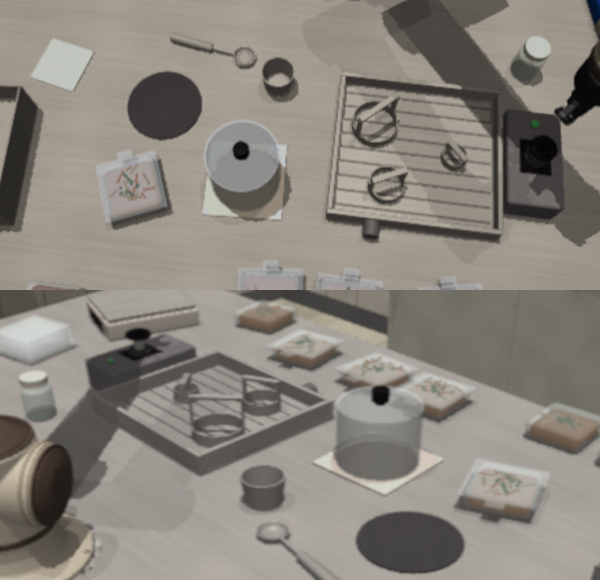

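The pictures show all three rings upright and apart in the well, the cover on the board and the base empty. The plunger cap is at (0.501, 0.382). I'll press with the fingers shut and unwind the wrist on the way.

>>> carry_out([
  [0.003,0.009,0,0,0,0.11,0],
  [0,0,0,0,0,0.11,0],
  [0,0,-0.05,0,0,0.11,0],
  [0,0,-0.1,0,0,0.11,0],
  [0,0,-0.1,0,0,0.1,0],
  [0,0,-0.0425,0,0,0,0],
  [0,0,-0.03,0,0,0,0],
  [0,0,-0.03,0,0,0,0],
  [0,0,-0.0075,0,0,0,0],
  [0,0,0,0,0,0,0],
])

```text
time_s: 35.15
eef_pos: [0.5015, 0.3823, 0.1057]
tool_rot: [[0.001, 1.0, 0.002], [1.0, -0.001, 0.001], [0.001, 0.002, -1.0]]
wrist_force: [-5.0, -4.8, 9.7]
grip_width: -0.003
grip_force: 4.9
```

>>> carry_out([
  [0,0,-0.008,0,0,0,0],
  [0,0,0,0,0,0,0],
  [0,0,0,0,0,0,0],
  [0,0,0,0,0,0,0],
  [0,0,0,0,0,0,0],
  [0,0,0,0,0,0,0],
  [0,0,0,0,0,0,0],
  [0,0,0,0,0,0,0],
  [0,0,0,0,0,0,0],
])

```text
time_s: 36.28
eef_pos: [0.5017, 0.3824, 0.1049]
tool_rot: [[0.001, 1.0, 0.004], [1.0, -0.001, 0.002], [0.002, 0.004, -1.0]]
wrist_force: [-10.0, -8.1, 23.3]
grip_width: -0.003
grip_force: 11.5
```

Run:
```python
from h import *
np.set_printoptions(precision=4,suppress=True)
for cam in("scene","side"):
    im,d=imaging.read_camera(cam); W=cloud(cam,d)
    m=(W[...,2]>.085)&(W[...,2]<.118)&(np.hypot(W[...,0]-.501,W[...,1]-.382)<.024)&(np.hypot(W[...,0]-.501,W[...,1]-.382)>.013)&(d>0)
    print(cam,m.sum(),np.percentile(W[m][:,2],[10,50,90]) if m.any() else 0)
```

```text
scene 140 [0.0893 0.1047 0.1085]
side 98 [0.0874 0.1032 0.1087]
```

>>> carry_out([
  [0,0,0.03,0,0,0,0],
  [0,0,0.04,0,0,0,0],
  [0,0,0.08,0,0,0,0],
  [0,0,0.12,0,0,0,0],
  [0,0,0.105,0,0,0,0],
  [0,-0.1,0,0,0,0,0],
  [0,-0.14,0,0,0,0,0],
  [0,-0.14,0,0,0,0,0],
  [0,-0.14,0,0,0,0,0],
  [0,-0.14,0,0,0,0,0],
])

```text
time_s: 37.62
eef_pos: [0.5014, 0.1168, 0.2512]
tool_rot: [[-0.0, 1.0, 0.002], [1.0, 0.0, 0.001], [0.001, 0.002, -1.0]]
wrist_force: [0.6, -0.0, -0.2]
grip_width: -0.003
grip_force: 0.0
```

>>> carry_out([
  [0.04,-0.14,0,0,0,0,1],
  [0.04,-0.14,0,0,0,0,1],
  [0.04,-0.14,0,0,0,0,1],
  [0.04,-0.14,0,0,0,0,1],
  [0.04,-0.14,0,0,0,0,1],
  [0.024,-0.05,-0.03,0,0,0,1],
  [0,0,0,0,0,0,1],
  [0,0,0,0,0,0,1],
])

```text
time_s: 38.62
eef_pos: [0.5908, -0.1806, 0.2384]
tool_rot: [[-0.002, 1.0, 0.0], [1.0, 0.002, 0.0], [0.0, 0.0, -1.0]]
wrist_force: [0.3, 0.5, 0.4]
grip_width: 0.999
grip_force: 0.0
```

Run:
```python
from h import *
np.set_printoptions(precision=4,suppress=True)
s=env.read_state();print(s["eef_pos"])
for cam in("wrist","scene"):
    im,d=imaging.read_camera(cam); W=cloud(cam,d); save(cam+"7",im); print(cam)
    m=(W[...,2]>.16)&(W[...,2]<.175)&(np.hypot(W[...,0]-.59,W[...,1]+.181)<.06)&(d>0)
    if m.any(): print("knob",m.sum(),np.percentile(W[m],[1,50,99],axis=0))
    if cam=="scene":
        m=(abs(W[...,2]-.127)<.006)&(np.hypot(W[...,0]-.5,W[...,1]-.381)<.04)
        print("cap",m.sum())
        W[...,2]-=.006;bars(W,.445,.067);bars(W,.575,.1,.05);bars(W,.5,.235,.05)
```

```text
[ 0.5908 -0.1806  0.2384]
wrist
knob 2323 [[ 0.5751 -0.1957  0.1609]
 [ 0.589  -0.1808  0.1672]
 [ 0.6028 -0.1681  0.1687]]
scene
knob 63 [[ 0.5761 -0.1841  0.1607]
 [ 0.5894 -0.1756  0.1674]
 [ 0.6041 -0.1677  0.1721]]
cap 312
ring2 170 rect [447.   68.2] [13.1 94.8] mid [0.4475 0.0684] z 0.10198379105879064 yaw 132.5329119639455
ring3 140 rect [576.4 100.2] [13.8 71.8] mid [0.5769 0.0998] z 0.07969260573675938 yaw 115.5864943953584
ring4 95 rect [500.3 235.9] [48.9 14.7] mid [0.5008 0.2353] z 0.05788375380072729 yaw -137.8710010042223
```

>>> carry_out([
  [-0.0045,-0.003,-0.06,0,0,0,1],
  [0,0,-0.08,0,0,0,1],
  [0,0,-0.0665,0,0,0,1],
  [0,0,-0.03,0,0,0,1],
  [0,0,0,0,0,0,1],
  [0,0,0,0,0,0,0],
  [0,0,0,0,0,0,0],
  [0,0,0,0,0,0,0],
  [0,0,0,0,0,0,0],
  [0,0,0,0,0,0,0],
], grip_force=50)

```text
time_s: 39.98
eef_pos: [0.5891, -0.1829, 0.144]
tool_rot: [[-0.002, 1.0, 0.001], [1.0, 0.002, -0.0], [-0.0, 0.001, -1.0]]
wrist_force: [-2.6, 0.5, 5.4]
grip_width: 0.337
grip_force: 49.2
```

>>> carry_out([
  [0,0,0,0,0,0,0],
  [0,0,0.05,0,0,0,0],
  [0,0,0.08,0,0,0,0],
  [0,0,0.07,0,0,0,0],
  [0,0,0,0,0,0,0],
])

```text
time_s: 40.6
eef_pos: [0.5898, -0.183, 0.2248]
tool_rot: [[-0.002, 1.0, 0.003], [1.0, 0.002, -0.001], [-0.001, 0.003, -1.0]]
wrist_force: [0.3, -0.5, -2.9]
grip_width: 0.329
grip_force: 49.9
```

Run:
```python
from h import *
np.set_printoptions(precision=4,suppress=True)
for cam in("scene","side"):
    im,d=imaging.read_camera(cam); W=cloud(cam,d); save(cam+"8",im)
    # rays onto z=.006
    c=imaging.get_calibration(cam);R,t=np.array(c["R"]),np.array(c["t"]);C=-R.T@t
    r=spotter.trace(cam,"base")[0]; m=r["pixels"]; print(cam,r["confidence"],r["extent"])
    P=cloud(cam,np.ones_like(d))-C; G=C+P*((.006-C[2])/P[...,2])[...,None]
    q=G[m][:,:2].astype(np.float32); print("circle",cv2.minEnclosingCircle(q),"mean",q.mean(0),"lo/hi",q.min(0),q.max(0))
    print("median",np.median(q,0))
```

```text
scene 0.94 [197.3, 205.5, 253.8, 251.8]
circle ((0.4484674334526062, -0.37930479645729065), 0.07962296158075333) mean [ 0.4495 -0.3791] lo/hi [ 0.3715 -0.4574] [ 0.5252 -0.2998]
median [ 0.45   -0.3793]
side 0.93 [358.9, 297.9, 431.1, 346.5]
circle ((0.4435405731201172, -0.3799571394920349), 0.08328577876091003) mean [ 0.4406 -0.3823] lo/hi [ 0.3612 -0.4601] [ 0.5236 -0.3   ]
median [ 0.4397 -0.3829]
```

>>> carry_out([
  [-0.0713,-0.0987,0,0,0,0,0],
  [-0.0713,-0.0987,0,0,0,0,0],
  [-0.0713,-0.0987,0,0,0,0,0],
  [-0.0713,-0.0987,0,0,0,0,0],
  [-0.0713,-0.0987,0,0,0,0,0],
  [0,0,0,0,0,0,0],
  [0,0,-0.08,0,0,0,0],
  [0,0,-0.08,0,0,0,0],
  [0,0,-0.03,0,0,0,0],
  [0,0,0,0,0,0,0],
])

```text
time_s: 42.05
eef_pos: [0.4464, -0.3795, 0.1468]
tool_rot: [[-0.002, 1.0, -0.001], [1.0, 0.002, 0.001], [0.001, -0.001, -1.0]]
wrist_force: [-0.5, -1.2, -2.4]
grip_width: 0.338
grip_force: 50.1
```

>>> carry_out([
  [0,0,-0.008,0,0,0,0],
  [0,0,-0.004,0,0,0,0],
  [0,0,0,0,0,0,0],
])

```text
time_s: 42.42
eef_pos: [0.4467, -0.3804, 0.144]
tool_rot: [[-0.002, 1.0, 0.001], [1.0, 0.002, -0.001], [-0.001, 0.001, -1.0]]
wrist_force: [-2.1, 1.8, 6.0]
grip_width: 0.331
grip_force: 50.7
```

Touched down. I'll release, back off and check everything.

>>> carry_out([
  [0,0,0,0,0,0,0.6],
  [0,0,0,0,0,0,1],
  [0,0,0,0,0,0,1],
  [0,0,0,0,0,0,1],
  [0,0,0.05,0,0,0,1],
  [0,0,0.1,0,0,0,1],
  [0,0,0.12,0,0,0,1],
  [0.05,0.12,0,0,0,0,1],
  [0.05,0.12,0,0,0,0,1],
  [0,0,0,0,0,0,1],
])

```text
time_s: 43.68
eef_pos: [0.4875, -0.2817, 0.2508]
tool_rot: [[-0.006, 1.0, 0.001], [1.0, 0.006, 0.0], [0.0, 0.001, -1.0]]
wrist_force: [0.9, -0.2, 1.3]
grip_width: 1.004
grip_force: 0.0
```

>>> carry_out([
  [0.05,0.14,0,0,0,0,1],
  [0,0.14,0,0,0,0,1],
  [0,0,0,0,0,0,1],
  [0,0,0,0,0,0,1],
])

```text
time_s: 44.18
eef_pos: [0.5064, -0.1728, 0.2505]
tool_rot: [[-0.002, 1.0, 0.0], [1.0, 0.002, -0.0], [-0.0, 0.0, -1.0]]
wrist_force: [1.0, 0.0, -0.1]
grip_width: 0.998
grip_force: 0.0
```

Run:
```python
from h import *
np.set_printoptions(precision=4,suppress=True)
s=env.read_state();print(s["eef_pos"],s["wrist_force"],s["time_s"])
for cam in("scene","side"):
    im,d=imaging.read_camera(cam); W=cloud(cam,d); save(cam+"9",im); print(cam)
    m=(W[...,2]>.155)&(W[...,2]<.18)&(np.hypot(W[...,0]-.447,W[...,1]+.38)<.06)&(d>0)
    print("knob",m.sum(),np.percentile(W[m],[1,50,99],axis=0))
    m=(abs(W[...,2]-.127)<.006)&(np.hypot(W[...,0]-.5,W[...,1]-.381)<.04); print("cap",m.sum())
    W[...,2]-=.006;bars(W,.445,.067);bars(W,.575,.1,.05);bars(W,.5,.235,.05)
a=cv2.imread("pics/scene9.png")[150:370,100:560]; b=cv2.imread("pics/side9.png")[130:350,130:520]
cv2.imwrite("pics/m9.png",np.vstack([cv2.resize(x,(600,290),interpolation=cv2.INTER_CUBIC) for x in(a,b)]))
```

```text
[ 0.5064 -0.1728  0.2505] [ 0.9787  0.0037 -0.1098] 44.175
scene
knob 122 [[ 0.4347 -0.3924  0.1556]
 [ 0.4509 -0.3782  0.1671]
 [ 0.4633 -0.3652  0.1725]]
cap 316
ring2 168 rect [446.6  68.3] [13.9 95.1] mid [0.4469 0.0687] z 0.10173424662747647 yaw 132.47714967721123
ring3 140 rect [576.5 101.2] [13.7 71.9] mid [0.5767 0.1007] z 0.07953658036837846 yaw 115.31426724111058
ring4 97 rect [501.1 235.3] [48.8 14.6] mid [0.501  0.2354] z 0.05790329903333121 yaw -137.28202342380658
side
knob 154 [[ 0.4284 -0.3946  0.1554]
 [ 0.4386 -0.3824  0.1663]
 [ 0.4563 -0.3645  0.1713]]
cap 116
ring2 141 rect [443.1  68. ] [22.4 91.5] mid [0.4424 0.0671] z 0.10131782644595122 yaw 131.68269073993412
ring3 95 rect [571.4 100. ] [19.1 73.2] mid [0.5704 0.0999] z 0.07953356087836362 yaw 113.63626238564004
ring4 46 rect [496.5 232.2] [50.7 13.2] mid [0.4968 0.2317] z 0.05830118396341238 yaw -138.4478825391026
```

View pics/m9.png

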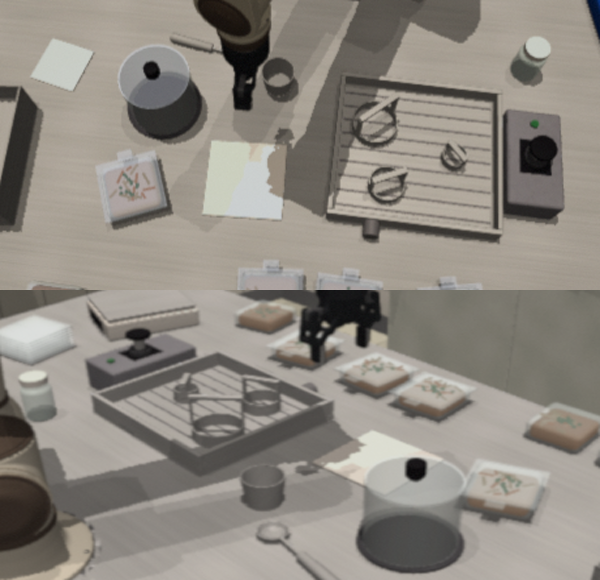

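The cover stands upright on the base with its knob at (152,70) in the upper view. The three rings stand apart in the well, the plunger is up and the arm is clear.

```bash
python3 -c "
from h import *
print(ticket.hand_in())"
```

```text
the job is handed in; nothing more can be done
None
```

The job is handed in, result not reported back: the three ring cutters present (ring1 was absent) stand apart in the well, the plunger was held fully down for about a second and is up again, and the cover is back on the base plate, centred to within a few millimetres by the cameras.

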